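Switch the gated solvent selector over to the squat jar's line

ROBOT

A 6-joint arm with a two-finger parallel gripper is mounted at the origin on the work surface. World frame = base frame: x ahead of the robot, y to its left, z up, the work surface at z = 0. Lengths are in mm, angles in rad, forces in N, time in s.
With the tool pointing down it reaches from about 375 to 925 mm from the base axis. Payload 5.7 kg.
Tool frame: the origin (TCP) lies at the very end of the fingers, on their centre line; the grasp point (between the pads) lies 19 mm behind it; y points along the fingers, x is the direction in which the jaws open and shut, and the axes are right-handed (so a half turn about y gives the same grasp; the last joint's range is limited). The gripper opens to 88 mm and grips with 3 to 60 N. Pads are 20 mm wide; open, the fingers measure 115 mm over their backs; the gripper's body (75 mm by 178 mm) begins 61 mm behind the grasp point.
Start: joints at [-1.34, 0.359, 1.51, -0, 1.272, -0.115], TCP at [203.353, -564.455, 222.623] pointing down, gripper open.
Joint ranges: [-2.97, 2.97], [-1.01, 2.36], [0.21, 2.38], [-0.96, 4.11], [0.2, 2.71], [-2.98, 2.98]. Speed limits (rad/s): [2.39, 2.39, 3.14, 3.14, 3.14, 3.14].

INTERFACE

Orientations are given as [roll, pitch, yaw] about the fixed x, y, z axes, in that order (R = Rz(yaw) Ry(pitch) Rx(roll)).
In Python, from bench import env gives the robot as it stands.
- The arm moves only by the tool move_arm, never from a script. Its argument "series" is a list of rows, each a list of 2 entries, a list of its own where there are three numbers: the shift along the tool's x, y, z in mm, then the turn, a rotation vector about the tool's x, y, z in degrees. In form: [[[dx, dy, dz], [wx, wy, wz]], ...]. A call has 1 to 20 rows; each row is the pose to reach, as a shift and turn from the pose commanded when the call began, along the tool's axes at that moment; what a row does not reach only later rows make up. A row lasts 1/8 s, in which the tool goes at most 62.5 mm and 10.7 degrees, less where a joint would pass 70% of its speed; a pose out of reach is approached as far as the arm can. A call with a gripper value outside its range is refused whole. "claw" is the gripper's target within -1 to 1 (fully open at 1, half-way at 0, shut at -1), set as the call begins (left out, the last holds). The fingers move at their own pace and stop on an object; "force" is the grip in N (left out, the last holds). Time passes only in rows, so rows that repeat a pose let the fingers close. It gives the time, the measured TCP pose, the force and the opening at its end, in the units of the state.
- env.sense(): the state, without advancing time (a new reading comes with each control period).
- env.camera(name): name is "scene" or "top" or "wrist"; returns a dict with "pixels" (420x560x3 uint8, red, green, blue), "camera_matrix" (3x3 intrinsics, pixels), "distortion" ([k1, k2, p1, p2, k3] as OpenCV has them; the pictures are not rectified), "R" (3x3) and "t" (3): a world point X has camera coordinates R X + t. Camera axes: x right, y down, z forward; pixel columns grow to the right and rows downward; lengths in mm; the calibration is good to about 2 mm. A picture is of the moment at which its call begins. There is no depth.
- env.job_done(): hands the job in, once; it reports no verdict.
The state is a dict: "t": time; "q": joint angles; "joint_vel": joint speeds; "joint_efforts": joint torques, N m; "ee_pos": TCP position; "eef_rot": TCP orientation; "wrist_force": force on the tool from outside, world axes, zero at the start; "wrist_torque": the same for the moment, N m; "grip_width": opening from 0.0 (shut) to 1.0 (fully open).
Only numpy, scipy, OpenCV 4.12 (cv2) and the standard library are available. Lean on these libraries where they do the work, as an engineer would, in place of code of your own. Each camera call takes 0.05 s, during which the arm holds its last target.

TASK

Switch the solvent selector over to the squat wide jar: push its lever with the fingertips out of the park slot, across the gate and fully home into the slot that points at that jar, without going into any of the other containers' slots. Push gently and only push: do not grip the lever. Leave the four containers and everything else on the bench where they stand, and take the hand away from the lever at the end.

Things in the scene. Friction and masses are not known exactly. Their poses are not given: they have to be found in the camera images.
- selector: Solvent selector, fixed: white tray 290 (x) by 300 (y) by 12 mm with a white box 130 by 130 mm in its middle, its top (the gate plate) 85 mm above the bench. Origin: centre of the tray's underside. Axes: x away from the robot (turned up to 0.35 rad), y left, z up. A lever stands up through the gate and leans.
- lever_fore_aft (a joint): Lean along the selector's x, rad: 0 in the cross-slot, + away from the robot: +0.34 fully home in a far slot, -0.34 fully home in a near or the park slot. Starts in the park slot, -0.33 to -0.2. Pivot: 25 mm above the bench over the selector's origin. Friction holds it where it is left (about 2.5 N at the knob moves it; no spring or detent; over 8 N means it is against a wall).
- lever_sideways (a joint): Lever's lean along the selector's y, rad: 0 in the middle (park) column, positive to the left (+y), about +0.34 in the left column, -0.34 in the right one, where the end of the cross-slot stops it. Same friction, about 0.03 rad of play in a slot. The gate's walls let it change column only while it is in the cross-slot.
- knob (a point): Centre of the lever's black ball knob, 34 mm in diameter, on a steel stem 10 mm thick, 145 mm from the pivot. It is 170 mm above the bench when upright and sinks to about 153 mm in a corner slot; it travels about 48 mm from the cross-slot to fully home, and about 48 mm from the middle column to the left or right one.
- gate_center (a point): Centre of the gate, on the plate's top, 85 mm above the bench. The gate: a cross-slot along the selector's y runs through this point; from each of its ends one slot leads to the far side (+x) and one to the near side (-x), four in all, each pointing at a seat; a fifth, the park slot, leads from its middle to the near side only.
- seat_near_left (a point): Centre of the round grey seat (75 mm in diameter) at the tray's near left corner, on the tray's top, 12 mm above the bench, at x -104, y +104 mm from the selector's origin along its axes. The near left slot points at it.
- seat_near_right (a point): Centre of the round grey seat (75 mm in diameter) at the tray's near right corner, on the tray's top, 12 mm above the bench, at x -104, y -104 mm from the selector's origin along its axes. The near right slot points at it.
- seat_far_left (a point): Centre of the round grey seat (75 mm in diameter) at the tray's far left corner, on the tray's top, 12 mm above the bench, at x +104, y +104 mm from the selector's origin along its axes. The far left slot points at it.
- seat_far_right (a point): Centre of the round grey seat (75 mm in diameter) at the tray's far right corner, on the tray's top, 12 mm above the bench, at x +104, y -104 mm from the selector's origin along its axes. The far right slot points at it.
- jar_center (a point): Centre, half-way up, of the squat wide jar: clear glass with a blue cap, 66 mm in diameter and 50 mm high, loose, on one of the four seats (which one varies).
- bottle: Tall narrow capped glass bottle, 40 mm in diameter, 90 mm high, loose, on another seat. Origin: centre of its underside.
- flask: Conical stoppered glass flask, 62 mm wide at the foot, 86 mm high, loose, on another seat. Origin: centre of its underside.
- beaker: Open glass beaker, 54 mm in diameter, 68 mm high, loose, on another seat. Origin: centre of its underside.
- pipette: Hand pipette lying loose on the bench to the right of the selector, about 270 mm long along its x, 26 mm thick. Origin: on the bench under its middle.
- tip_box: White box with a blue lid, 122 by 87 by 73 mm, loose on the bench to the left. Origin: centre of its underside.
- mouse: Round black computer mouse, 60 mm in diameter, 32 mm high, loose on the bench to the right. Origin: centre of its underside.
- cap: Spare blue bottle cap, 44 mm in diameter, 16 mm high, loose on the bench to the left. Origin: centre of its underside.

How it is judged:
By the outcome, as a careful person would: the job done as asked, in the order asked, and still so for the second after the job is handed in, with the robot touching nothing.
It also fails if it takes over 46 s, if anything falls off the work surface, if the arm or the gripper's body presses on something with over 40 N, if the wrist force passes 120 N, or if a joint passes its speed limit or range.

## Working session

There is one attempt and no reset: what is moved stays moved. The work goes in short steps, Python scripts to look and compute and a tool call to move; the robot and the scene stay as the last step left them, time stands still between calls to the robot, and variables do not carry over. Pictures are saved under pics/ and viewed, and the job is handed in when it is done.

Besides the shell and the picture viewer there is one more tool, called after "Emit:" as name(argument=value, ...) on one line, values as JSON. move_arm: Moves the arm, as the interface text tells. Its arguments: {"type":"object","properties":{"series":{"type":"array","items":{"type":"array"}},"claw":{"type":"number"},"force":{"type":"number"}},"required":["series"]}

```bash
ls; mkdir -p pics
python3 - <<'E'
from bench import env
import cv2
s=env.sense()
print({k:s[k] for k in('t','q','ee_pos','eef_rot','wrist_force','grip_width')})
for n in('scene','top'):
    c=env.camera(n); cv2.imwrite(f'pics/{n}1.png',c['pixels'][:,:,::-1])
    print(n,c['camera_matrix'],c['distortion'],c['R'],c['t'])
E
```

```text
pics
{'t': 0.0, 'q': array([-1.34012074e+00,  3.59483987e-01,  1.51141294e+00,  1.78433696e-06,
        1.27253019e+00, -1.15117190e-01]), 'ee_pos': array([ 203.18972548, -563.81072895,  221.82954979]), 'eef_rot': array([-1.57058392,  0.00182212, -1.22500388]), 'wrist_force': array([ 0.3062047 , -0.02736725,  0.68309243]), 'grip_width': 0.9973572539281028}
scene [[415.98260229   0.         274.40060873]
 [  0.         415.98260229 204.92874212]
 [  0.           0.           1.        ]] [0.04282179 0.         0.         0.         0.        ] [[ 0.58464706  0.81111284 -0.01684596]
 [ 0.59938867 -0.44584423 -0.66479782]
 [-0.54673672  0.37857481 -0.74683336]] [-285.03707523 -245.26120178 1547.97015738]
top [[531.8343512    0.         281.41616585]
 [  0.         531.8343512  213.2167067 ]
 [  0.           0.           1.        ]] [-0.04618285  0.          0.          0.          0.        ] [[-0.0252155  -0.99967868  0.00259074]
 [-0.98837741  0.02454163 -0.15002604]
 [ 0.14991425 -0.00634361 -0.98867865]] [ -17.3964162   543.82988459 1941.32586673]
```

View pics/scene1.png

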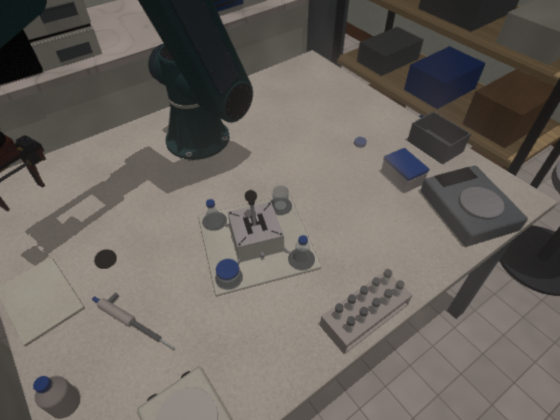

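View pics/top1.png

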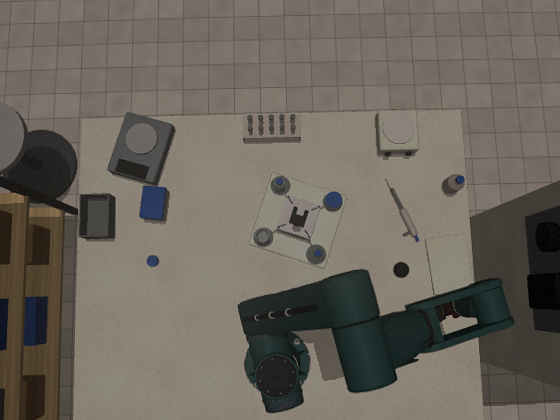

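Run:
```python
import cv2
a=cv2.imread('pics/top1.png')[165:275,240:360]; cv2.imwrite('pics/top1z.png',cv2.resize(a,None,fx=5,fy=5,interpolation=cv2.INTER_CUBIC))
a=cv2.imread('pics/scene1.png')[175:295,190:330]; cv2.imwrite('pics/scene1z.png',cv2.resize(a,None,fx=5,fy=5,interpolation=cv2.INTER_CUBIC))
```

```text
(no output)
```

View pics/top1z.png

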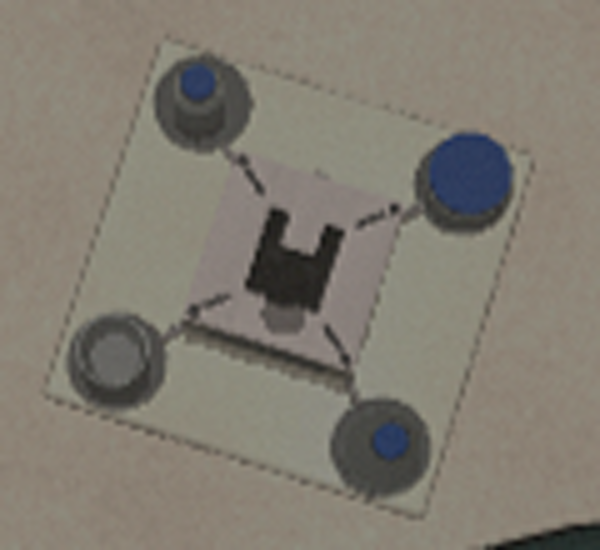

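View pics/scene1z.png

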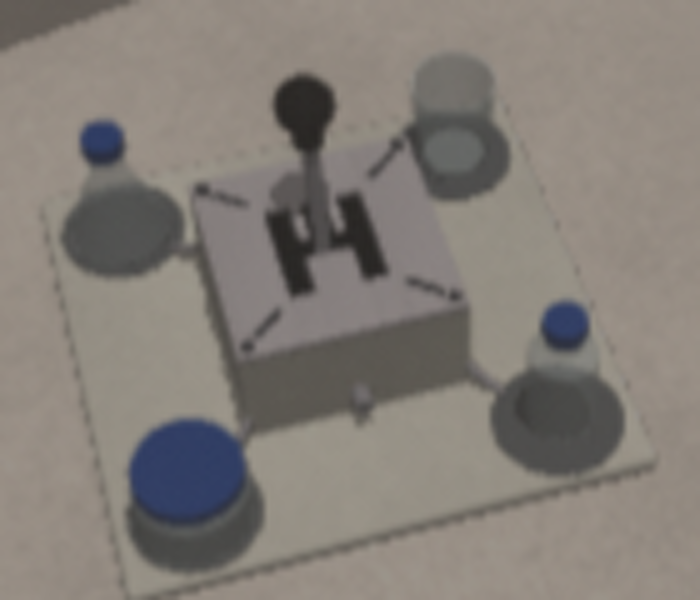

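```bash
cat > h.py <<'E'
import numpy as np, cv2
from bench import env
def ray(c,px):
    u=cv2.undistortPoints(np.array([[px]],float),c['camera_matrix'],np.array(c['distortion']))[0,0]
    R=np.array(c['R']);t=np.array(c['t'])
    return -R.T@t, R.T@np.array([u[0],u[1],1])
def plane(c,px,z):
    o,d=ray(c,px); return o+d*(z-o[2])/d[2]
def proj(c,X):
    r,_=cv2.Rodrigues(np.array(c['R']))
    return cv2.projectPoints(np.array(X,float).reshape(-1,3),r,np.array(c['t'],float),c['camera_matrix'],np.array(c['distortion']))[0][:,0]
E
python3 - <<'E'
from h import *
T=env.camera('top');S=env.camera('scene')
z=lambda c,x,y,x0,y0:((x+.5)/5-.5+x0,(y+.5)/5-.5+y0)
tp=[z(0,x,y,240,165) for x,y in((163,38),(533,155),(425,515),(48,397))]
P=np.array([plane(T,p,12) for p in tp]);print(P.round(1))
c=P.mean(0); d=(P[0]+P[1]-P[2]-P[3]); print(c,np.linalg.norm(d)/2,np.arctan2(d[1],d[0])); yw=np.arctan2(d[1],d[0])
d2=P[0]+P[3]-P[1]-P[2];print(np.linalg.norm(d2)/2,np.arctan2(-d2[0],d2[1]))
sp=[z(0,x,y,190,175) for x,y in((655,462),(132,598),(42,208),(500,100))]
Q=np.array([plane(S,p,12) for p in sp]);print('scene',Q.round(1),Q[:3].mean(0))
o=np.array([(Q[0]+Q[2])/2]);print(o)
d=Q[1]-Q[2];print(np.arctan2(d[1],d[0]))
k=z(0,304,103,190,175)
for zz in(160,165,170):
    X=plane(S,k,zz); r=X-np.array([c[0],c[1],25]); C,s=np.cos(yw),np.sin(yw)
    print(zz,X,'local',C*r[0]+s*r[1],-s*r[0]+C*r[1],np.linalg.norm(r), 'in top zoom',(proj(T,X)-[240,165])*5)
E
```

```text
[[ 7.073e+02  1.000e-01  1.200e+01]
 [ 6.093e+02 -2.794e+02  1.200e+01]
 [ 3.386e+02 -1.870e+02  1.200e+01]
 [ 4.339e+02  9.250e+01  1.200e+01]]
[522.27064711 -93.4306218   12.        ] 287.314142182392 -0.3275285945979321
295.7249174745124 -0.3328874753765965
scene [[ 707.9   -1.1   12. ]
 [ 609.2 -277.5   12. ]
 [ 342.7 -185.1   12. ]
 [ 438.4   95.8   12. ]] [ 553.24767337 -154.56340455   12.        ]
[[525.28003434 -93.11906677  12.        ]]
-0.333580891867548
160 [485.80834595 -76.08591728 160.        ] local -40.10383659208676 4.692597482171788 140.9089712563912 in top zoom [[274.15623257 295.22041224]]
165 [489.87835542 -78.42880535 165.        ] local -35.4964711935905 3.7835949286658437 144.47946240826616 in top zoom [[277.54651088 288.41195706]]
170 [493.94836488 -80.77169341 170.        ] local -30.889105795094164 2.8745923751599882 148.2814895330628 in top zoom [[280.9525893  281.57162793]]
```

Emit:
move_arm(series=[[[-15, 0, 15], [0, 2, 0]], [[-45, 0, 46], [0, 5, 0]], [[-85, 0, 87], [0, 9, 0]], [[-125, 0, 127], [0, 13, 0]], [[-165, 0, 168], [0, 17, 0]], [[-205, 0, 209], [0, 21, 0]], [[-245, 0, 249], [0, 25, 0]], [[-285, 0, 290], [0, 29, 0]], [[-325, 0, 331], [0, 33, 0]], [[-360, 0, 367], [0, 36.5, 0]], [[-380, 0, 387], [0, 38, 0]], [[-388, 0, 395], [0, 38.8, 0]], [[-388, 0, 395], [0, 38.8, 0]], [[-388, 0, 395], [0, 38.8, 0]]], claw=-1, force=10)

```text
t: 1.95
ee_pos: [443.2, -65.9, 222.6]
eef_rot: [-1.571, -0.0, -1.902]
wrist_force: [-0.6, -0.7, 0.7]
grip_width: 0.007
```

```bash
cat > loc.py <<'E'
from h import *
c=np.array([523.5,-93.3]);yw=-0.331;C,s=np.cos(yw),np.sin(yw)
def st():
    q=env.sense();p=q['ee_pos'];r=p[:2]-c
    f=q['wrist_force']
    print('t',q['t'],'world',p.round(1),'local',round(C*r[0]+s*r[1],1),round(-s*r[0]+C*r[1],1),'rot',np.round(q['eef_rot'],3),'Floc',round(C*f[0]+s*f[1],1),round(-s*f[0]+C*f[1],1),round(f[2],1),'g',q['grip_width'])
def snap(n,box,name,fx=5):
    cam=env.camera(n);x0,x1,y0,y1=box
    a=cam['pixels'][y0:y1,x0:x1,::-1]
    cv2.imwrite(f'pics/{name}.png',cv2.resize(a,None,fx=fx,fy=fx,interpolation=cv2.INTER_CUBIC)); return cam
E
python3 - <<'E'
from loc import *
st(); snap('scene',(190,330,165,285),'s2');snap('wrist',(0,560,0,420),'w2',1)
E
```

```text
t 1.95 world [443.2 -65.9 222.6] local -84.9 -0.2 rot [-1.571 -0.    -1.902] Floc -0.3 -0.9 0.7 g 0.007279710510390409
```

View pics/s2.png

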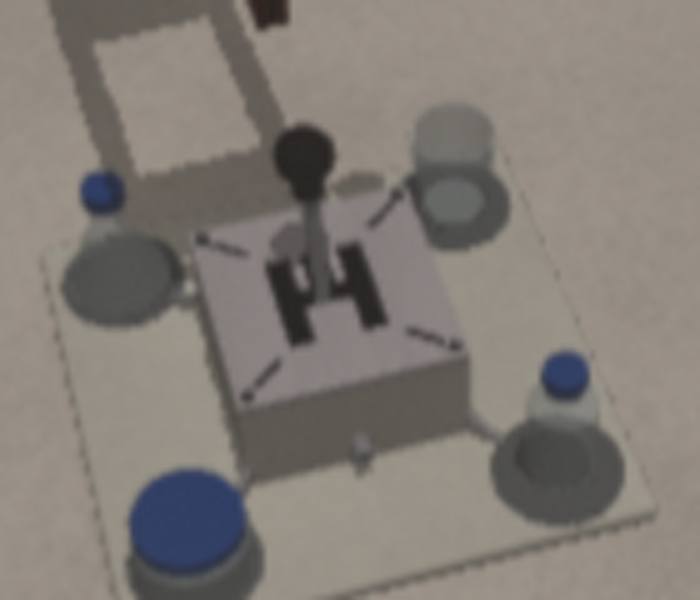

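View pics/w2.png

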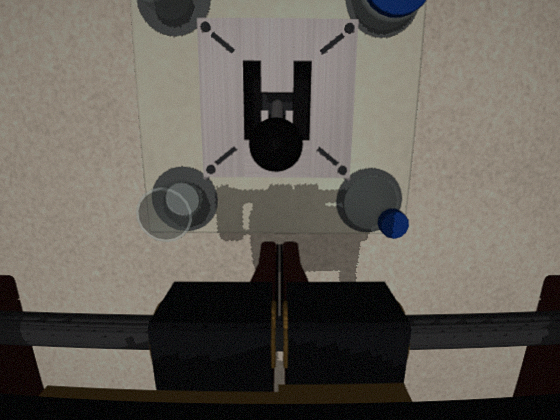

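Run:
```python
from loc import *
W=env.camera('wrist')
L=lambda X:(round(C*(X[0]-c[0])+s*(X[1]-c[1]),1),round(-s*(X[0]-c[0])+C*(X[1]-c[1]),1))
for z in(160,163,165,167): print('knob',z,L(plane(W,(276,145),z)))
for p in((199,18),(358,18),(355,178),(203,178),(277,101),(244,61),(311,61)): print(p,L(plane(W,p,85)))
```

```text
knob 160 (np.float64(-30.1), np.float64(2.3))
knob 163 (np.float64(-29.8), np.float64(2.2))
knob 165 (np.float64(-29.7), np.float64(2.2))
knob 167 (np.float64(-29.5), np.float64(2.2))
(199, 18) (np.float64(65.1), np.float64(64.3))
(358, 18) (np.float64(65.1), np.float64(-63.1))
(355, 178) (np.float64(-65.3), np.float64(-67.1))
(203, 178) (np.float64(-65.2), np.float64(67.5))
(277, 101) (np.float64(0.1), np.float64(1.9))
(244, 61) (np.float64(31.8), np.float64(28.8))
(311, 61) (np.float64(31.8), np.float64(-26.0))
```

Emit:
move_arm(series=[[[-1, 20, 0], [0, 0, 0]], [[-1.5, 45, 0], [0, 0, 0]], [[-1.5, 68, 0], [0, 0, 0]], [[-1.5, 78, 0], [0, 0, 0]], [[-1.5, 78, 4], [0, 0, 0]], [[-1.5, 78, 8], [0, 0, 0]], [[-1.5, 78, 12], [0, 0, 0]], [[-1.5, 78, 16], [0, 0, 0]], [[-1.5, 78, 20], [0, 0, 0]], [[-1.5, 78, 24], [0, 0, 0]], [[-1.5, 78, 28], [0, 0, 0]], [[-1.5, 78, 31], [0, 0, 0]], [[-1.5, 78, 34], [0, 0, 0]], [[-1.5, 78, 37], [0, 0, 0]], [[-1.5, 78, 40], [0, 0, 0]], [[-1.5, 78, 40], [0, 0, 0]]])

```text
t: 4.1
ee_pos: [482.2, -77.3, 144.7]
eef_rot: [-1.57, 0.0, -1.902]
wrist_force: [-1.5, 1.2, 1.0]
grip_width: 0.009
```

Run:
```python
from loc import *
st(); snap('scene',(190,330,165,285),'s3');snap('wrist',(0,560,0,420),'w3',1)
```

```text
t 4.1 world [482.2 -77.3 144.7] local -44.3 1.7 rot [-1.57   0.    -1.902] Floc -1.8 0.7 1.0 g 0.008692931220581221
```

View pics/s3.png

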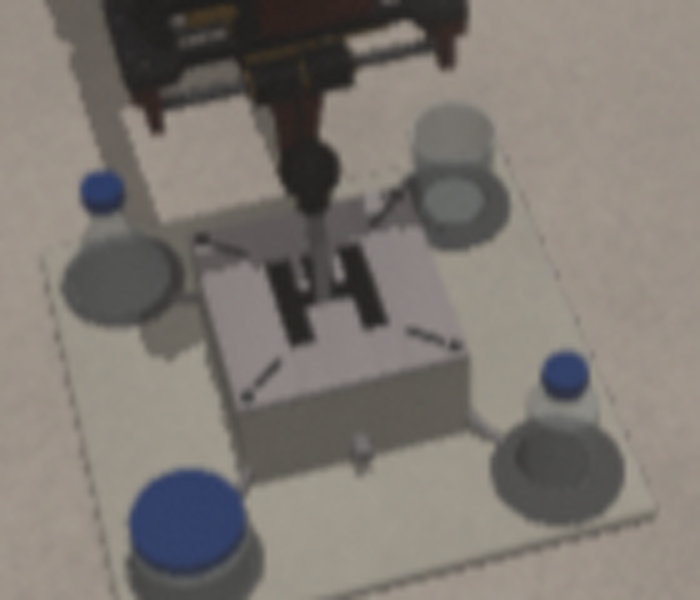

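View pics/w3.png

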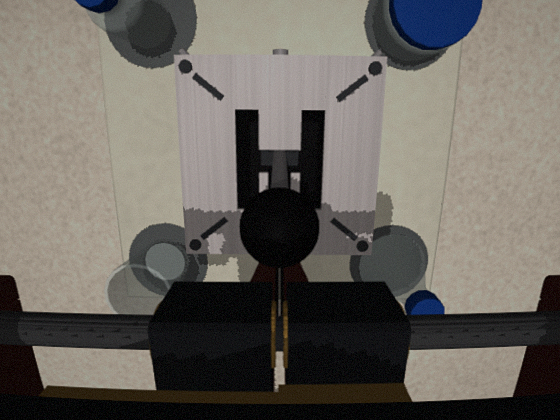

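```bash
cat >> loc.py <<'E'
L=lambda X:(float(round(C*(X[0]-c[0])+s*(X[1]-c[1]),1)),float(round(-s*(X[0]-c[0])+C*(X[1]-c[1]),1)))
E
python3 - <<'E'
from loc import *
W=env.camera('wrist');S=env.camera('scene')
for z in(164,168): print('knob',z,L(plane(W,(279.5,228),z)),L(plane(S,(190+308.5/5-.4,165+174/5-.4),z)))
E
```

```text
knob 164 (-18.4, 2.4) (-21.9, 1.7)
knob 168 (-17.1, 2.4) (-18.2, 1.0)
```

Emit:
move_arm(series=[[[0, 0, 3], [0, 0, 0]], [[0, 0, 6], [0, 0, 0]], [[0, 0, 9], [0, 0, 0]], [[0, 0, 11], [0, 0, 0]], [[0, 0, 13], [0, 0, 0]], [[0, 0, 15], [0, 0, 0]], [[0, 0, 17], [0, 0, 0]], [[0, 0, 17], [0, 0, 0]]])

```text
t: 5.3
ee_pos: [498.2, -82.7, 144.7]
eef_rot: [-1.57, 0.0, -1.902]
wrist_force: [-2.0, 0.3, 2.5]
grip_width: 0.008
```

Run:
```python
from loc import *
st(); snap('scene',(190,330,165,285),'s4');snap('wrist',(0,560,0,420),'w4',1)
```

```text
t 5.3 world [498.2 -82.7 144.7] local -27.4 1.7 rot [-1.57   0.    -1.902] Floc -2.0 -0.3 2.5 g 0.007595521834970679
```

View pics/s4.png

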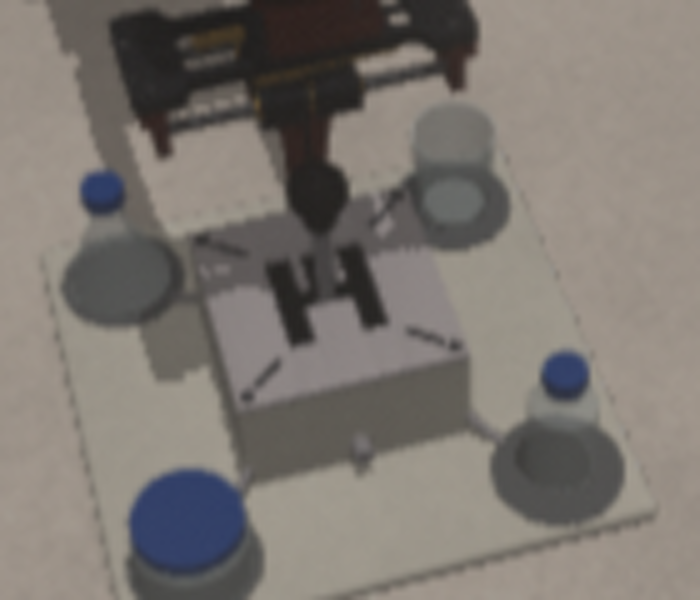

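View pics/w4.png

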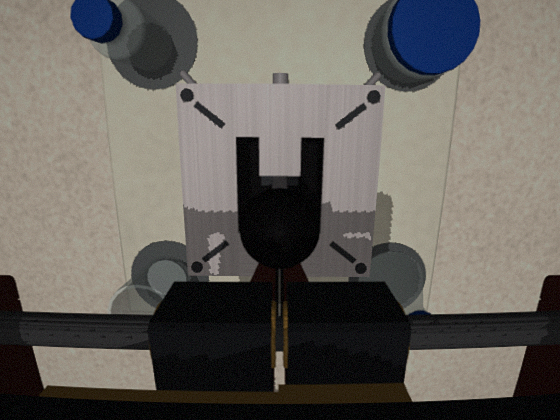

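Emit:
move_arm(series=[[[0, 0, 1], [0, 0, 0]], [[0, 0, 2], [0, 0, 0]], [[0, 0, 2], [0, 0, 0]]])

```text
t: 5.78
ee_pos: [499.8, -83.3, 144.7]
eef_rot: [-1.571, 0.0, -1.902]
wrist_force: [-3.1, 1.0, 2.7]
grip_width: 0.003
```

Run:
```python
from loc import *
st(); W=snap('wrist',(0,560,0,420),'w5',1)
g=cv2.cvtColor(W['pixels'],cv2.COLOR_RGB2GRAY)
for r in (215,222,227,232,238): 
    x=np.where(g[r,200:360]<22)[0]; print(r,x.min()+200,x.max()+200) if len(x) else None
```

```text
t 5.775 world [499.8 -83.3 144.7] local -25.7 1.7 rot [-1.571  0.    -1.902] Floc -3.3 -0.1 2.7 g 0.0026199578710108247
215 239 319
222 239 319
227 239 319
232 239 319
238 241 317
```

View pics/w5.png

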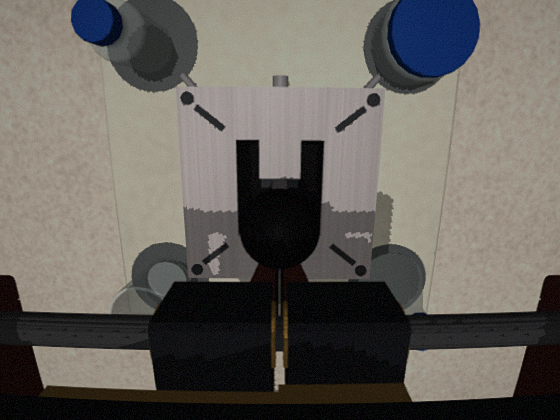

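Emit:
move_arm(series=[[[0, 0, -8], [0, 0, 0]], [[0, 0, -20], [0, 0, 0]], [[-12, 0, -24], [0, 0, 0]], [[-30, 0, -24], [0, 0, 0]], [[-44, 0, -24], [0, 0, 0]], [[-48, 0, -15], [0, 0, 0]], [[-48, 0, 2], [0, 0, 0]], [[-48, 0, 18], [0, 0, 0]], [[-48, 0, 26], [0, 0, 0]], [[-48, 0, 26], [0, 0, 0]]])

```text
t: 7.08
ee_pos: [540.6, -47.0, 144.5]
eef_rot: [-1.571, 0.0, -1.903]
wrist_force: [-0.1, 0.8, -0.6]
grip_width: 0.006
```

Run:
```python
from loc import *
st(); W=snap('wrist',(0,560,0,420),'w6',1); snap('scene',(190,330,165,285),'s6')
```

```text
t 7.075 world [540.6 -47.  144.5] local 1.1 49.3 rot [-1.571  0.    -1.903] Floc -0.4 0.7 -0.6 g 0.006438046160557757
```

View pics/w6.png

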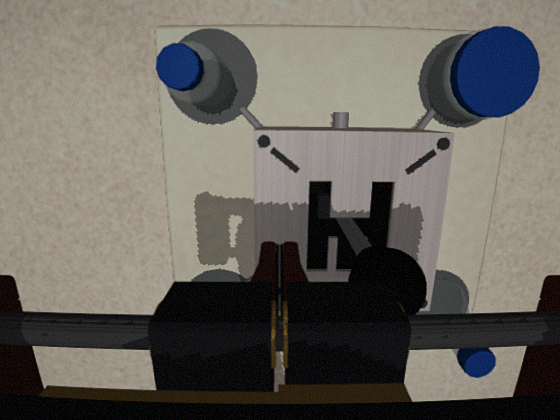

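View pics/s6.png

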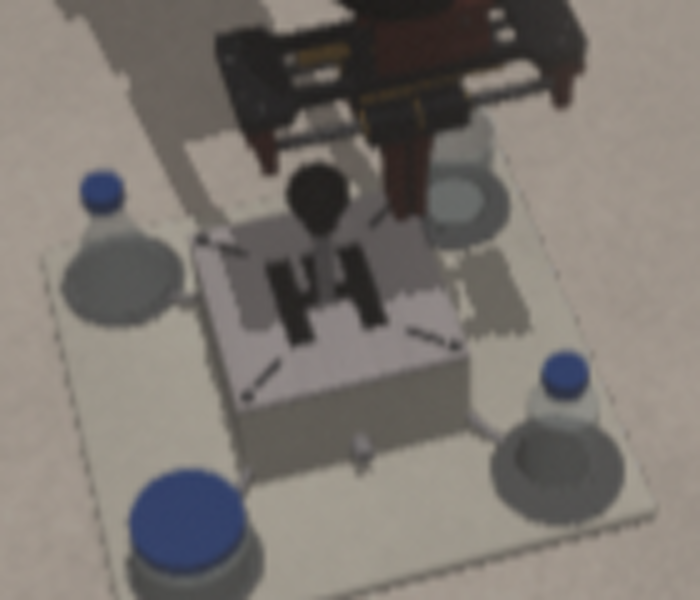

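Run:
```python
from loc import *
W=env.camera('wrist');S=env.camera('scene')
print(L(plane(W,(387,287),170)),L(plane(S,(190+317.5/5-.4,165+195/5-.4),170)))
print('gate',[L(plane(W,p,85)) for p in((331,216),(373,216),(319,181),(383,181),(254,130),(454,134))])
```

```text
(0.4, 2.5) (-0.4, 1.4)
gate [(7.6, 15.2), (7.6, -13.2), (31.5, 24.1), (31.6, -18.1), (64.2, 65.9), (62.5, -62.3)]
```

Emit:
move_arm(series=[[[5, 0, -0.5], [0, 0, 0]], [[10, 0, -0.5], [0, 0, 0]], [[13, 0, -0.5], [0, 0, 0]], [[16, 0, -0.5], [0, 0, 0]], [[19, 0, -0.5], [0, 0, 0]], [[22, 0, -0.5], [0, 0, 0]], [[25, 0, -0.5], [0, 0, 0]], [[28, 0, -0.5], [0, 0, 0]], [[31, 0, -0.5], [0, 0, 0]], [[34, 0, -0.5], [0, 0, 0]], [[37, 0, -0.5], [0, 0, 0]], [[40, 0, -0.5], [0, 0, 0]], [[40, 0, -0.5], [0, 0, 0]]])

```text
t: 8.9
ee_pos: [526.4, -84.3, 144.6]
eef_rot: [-1.571, -0.0, -1.902]
wrist_force: [1.5, 1.7, 1.8]
grip_width: 0.002
```

Run:
```python
from loc import *
st(); W=snap('wrist',(0,560,0,420),'w7',1); snap('scene',(190,330,165,285),'s7')
```

```text
t 8.9 world [526.4 -84.3 144.6] local -0.2 9.4 rot [-1.571 -0.    -1.902] Floc 0.8 2.0 1.8 g 0.002333005079933103
```

View pics/w7.png

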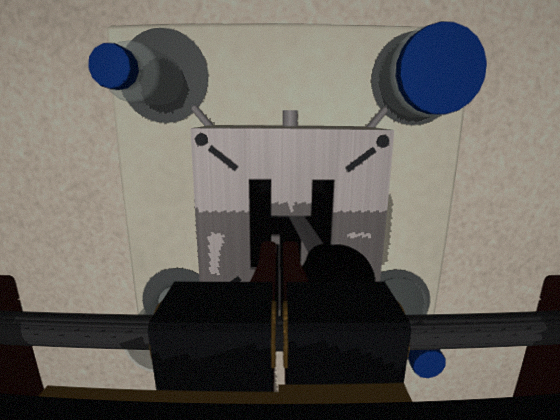

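View pics/s7.png

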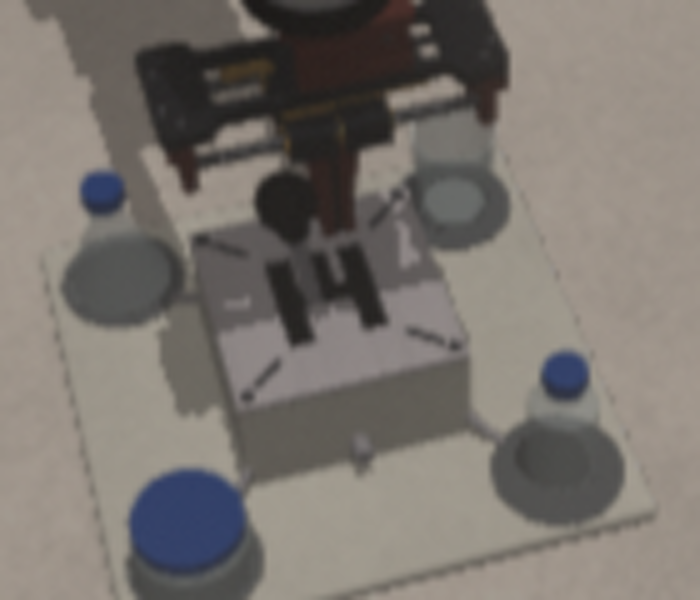

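Run:
```python
from loc import *
W=env.camera('wrist');S=env.camera('scene')
for z in(167,169): print(L(plane(W,(339,283),z)),L(plane(S,(190+286.5/5-.4,165+205/5-.4),z)))
```

```text
(0.8, -16.5) (-1.2, -15.5)
(1.8, -16.1) (0.6, -15.9)
```

Emit:
move_arm(series=[[[3, 0, 0], [0, 0, 0]], [[6, 0, 0], [0, 0, 0]], [[9, 0, 0], [0, 0, 0]], [[12, 0, 0], [0, 0, 0]], [[15, 0, 0], [0, 0, 0]], [[18, 0, 0], [0, 0, 0]], [[21, 0, 0], [0, 0, 0]], [[24, 0, 0], [0, 0, 0]], [[26, 0, 0], [0, 0, 0]], [[28, 0, 0], [0, 0, 0]], [[28, 0, 0], [0, 0, 0]]])

```text
t: 10.48
ee_pos: [517.3, -110.7, 144.7]
eef_rot: [-1.571, -0.0, -1.902]
wrist_force: [0.6, 1.8, -1.3]
grip_width: 0.006
```

Run:
```python
from loc import *
st(); W=snap('wrist',(0,560,0,420),'w8',1); snap('scene',(190,330,165,285),'s8')
```

```text
t 10.475 world [ 517.3 -110.7  144.7] local -0.2 -18.4 rot [-1.571 -0.    -1.902] Floc -0.0 1.9 -1.3 g 0.006350242152757912
```

View pics/w8.png

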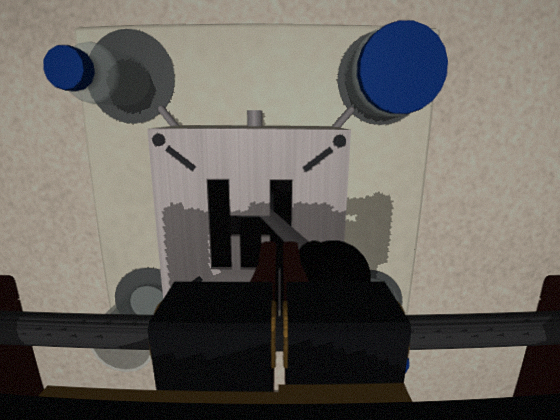

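View pics/s8.png

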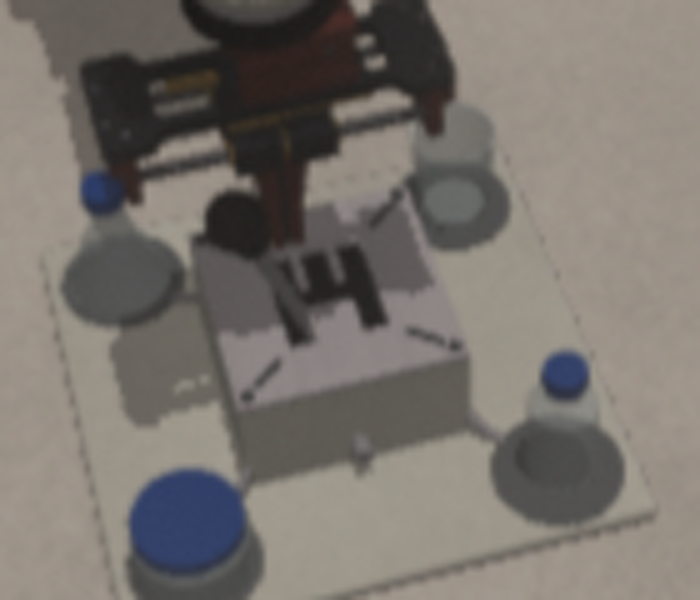

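Emit:
move_arm(series=[[[1, 0, 0], [0, 0, 0]], [[2, 0, 0], [0, 0, 0]], [[3, 0, 0], [0, 0, 0]], [[3, 0, 0], [0, 0, 0]]])

```text
t: 11.08
ee_pos: [516.4, -113.4, 144.7]
eef_rot: [-1.571, 0.0, -1.902]
wrist_force: [-0.2, 3.1, -1.9]
grip_width: 0.006
```

Run:
```python
from loc import *
st(); W=snap('wrist',(0,560,0,420),'w9',1); snap('scene',(190,330,165,285),'s9')
```

```text
t 11.075 world [ 516.4 -113.4  144.7] local -0.2 -21.4 rot [-1.571  0.    -1.902] Floc -1.2 2.9 -1.9 g 0.0055688982939884075
```

View pics/w9.png

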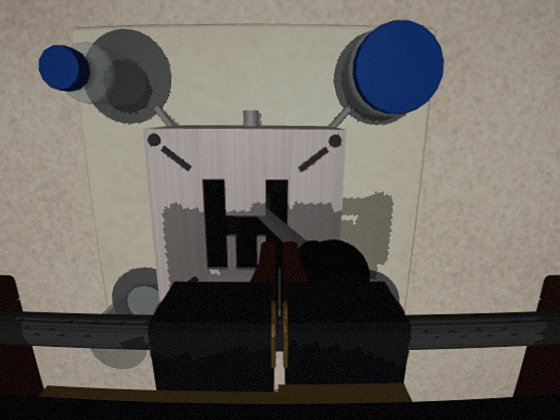

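Emit:
move_arm(series=[[[1, 0, 0], [0, 0, 0]], [[1.5, 0, 0], [0, 0, 0]], [[1.5, 0, 0], [0, 0, 0]]])

```text
t: 11.55
ee_pos: [515.9, -114.7, 144.6]
eef_rot: [-1.571, 0.0, -1.902]
wrist_force: [1.0, 3.5, -3.5]
grip_width: 0.007
```

Run:
```python
from loc import *
st(); S=env.camera('scene');snap('scene',(190,330,165,285),'s10')
```

```text
t 11.55 world [ 515.9 -114.7  144.6] local -0.3 -22.7 rot [-1.571  0.    -1.902] Floc -0.2 3.7 -3.5 g 0.0066016867633205065
```

View pics/s10.png

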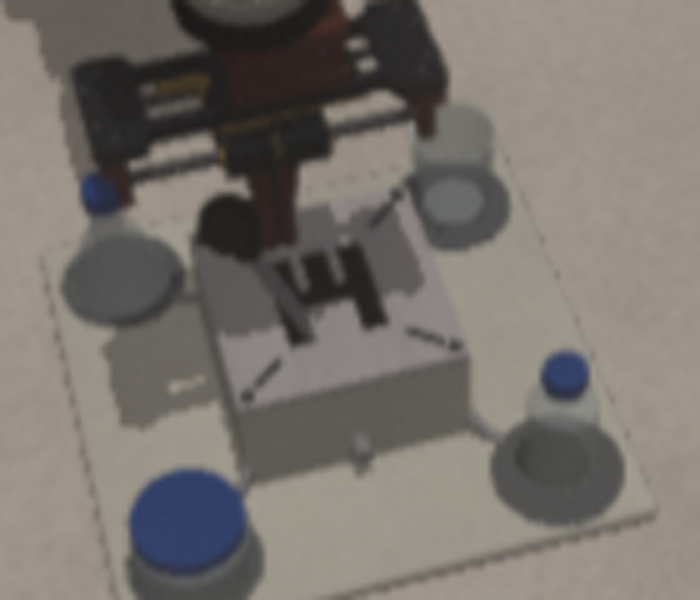

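Emit:
move_arm(series=[[[-4, 0, 0], [0, 0, 0]], [[-12, 0, 0], [0, 0, 0]], [[-12, 0, -12], [0, 0, 0]], [[-12, 0, -30], [0, 0, 0]], [[-12, 0, -45], [0, 0, 0]], [[-2, 4, -50], [0, 0, 0]], [[14, 9, -50], [0, 0, 0]], [[24, 9, -50], [0, 0, 0]], [[25.5, 9, -50], [0, 0, 0]], [[25.5, 9, -50], [0, 0, 0]]])

```text
t: 12.9
ee_pos: [460.6, -123.0, 135.7]
eef_rot: [-1.571, 0.0, -1.903]
wrist_force: [-0.0, 0.6, 0.1]
grip_width: 0.005
```

Run:
```python
from loc import *
st(); W=snap('wrist',(0,560,0,420),'w11',1); snap('scene',(190,330,165,285),'s11')
```

```text
t 12.9 world [ 460.6 -123.   135.7] local -49.8 -48.6 rot [-1.571  0.    -1.903] Floc -0.2 0.6 0.1 g 0.00530018515031852
```

View pics/w11.png

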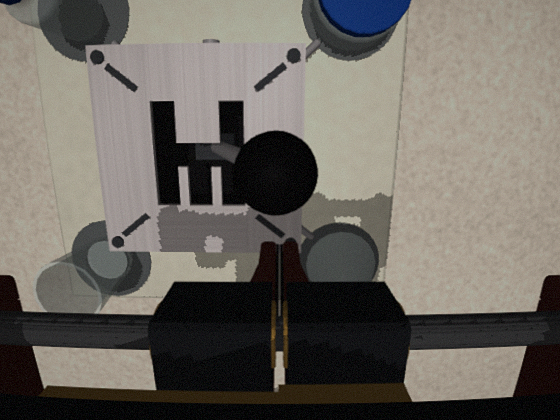

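View pics/s11.png

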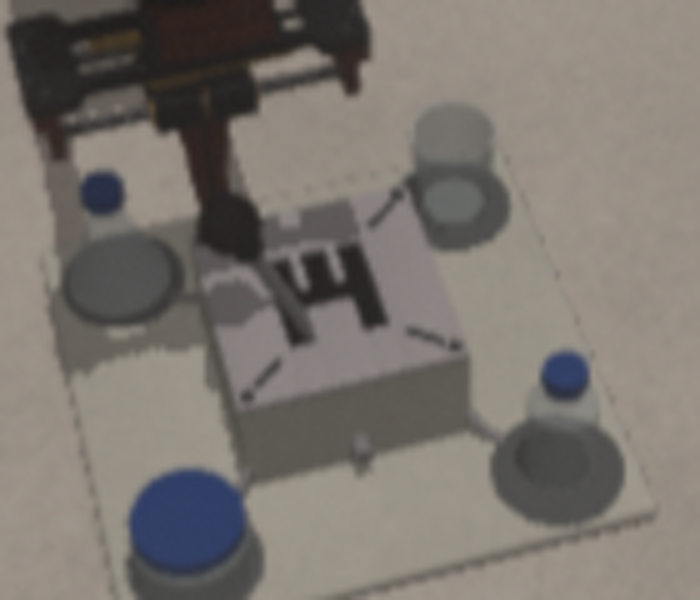

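Run:
```python
from loc import *
W=env.camera('wrist');S=env.camera('scene')
print(L(plane(W,(276,172),162)),L(plane(S,(190+230.5/5-.4,165+226/5-.4),162)))
```

```text
(1.7, -46.1) (-0.2, -46.6)
```

Emit:
move_arm(series=[[[-2, 0, 7], [0, 0, 0]], [[-2, 0, 14], [0, 0, 0]], [[-2, 0, 19], [0, 0, 0]], [[-2, 0, 22], [0, 0, 0]], [[-2, 0, 25], [0, 0, 0]], [[-2, 0, 28], [0, 0, 0]], [[-2, 0, 31], [0, 0, 0]], [[-2, 0, 34], [0, 0, 0]], [[-2, 0, 37], [0, 0, 0]], [[-2, 0, 40], [0, 0, 0]], [[-2, 0, 40], [0, 0, 0]]])

```text
t: 14.48
ee_pos: [499.2, -133.9, 135.7]
eef_rot: [-1.57, 0.0, -1.902]
wrist_force: [-1.6, 0.2, 2.0]
grip_width: 0.007
```

Run:
```python
from loc import *
st(); W=snap('wrist',(0,560,0,420),'w12',1); snap('scene',(190,330,165,285),'s12')
```

```text
t 14.475 world [ 499.2 -133.9  135.7] local -9.8 -46.3 rot [-1.57   0.    -1.902] Floc -1.5 -0.3 2.0 g 0.007196026168301489
```

View pics/w12.png

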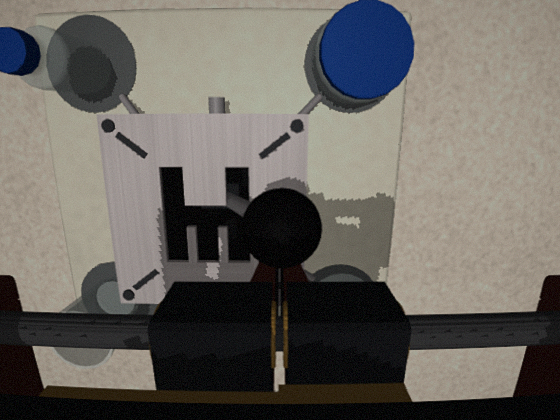

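View pics/s12.png

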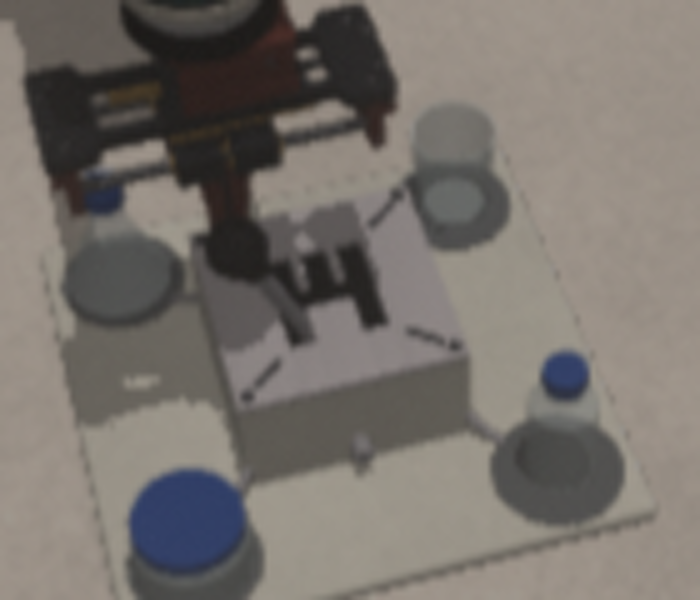

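Emit:
move_arm(series=[[[0, 0, 3], [0, 0, 0]], [[0, 0, 6], [0, 0, 0]], [[0, 0, 9], [0, 0, 0]], [[0, 0, 12], [0, 0, 0]], [[0, 0, 15], [0, 0, 0]], [[0, 0, 18], [0, 0, 0]], [[0, 0, 21], [0, 0, 0]], [[0, 0, 24], [0, 0, 0]], [[0, 0, 26], [0, 0, 0]], [[0, 0, 28], [0, 0, 0]], [[0, 0, 28], [0, 0, 0]]])

```text
t: 15.95
ee_pos: [525.5, -142.9, 135.7]
eef_rot: [-1.571, 0.0, -1.902]
wrist_force: [-3.3, 1.7, -1.8]
grip_width: 0.006
```

Run:
```python
from loc import *
st(); W=snap('wrist',(0,560,0,420),'w13',1)
```

```text
t 15.95 world [ 525.5 -142.9  135.7] local 18.0 -46.3 rot [-1.571  0.    -1.902] Floc -3.6 0.5 -1.8 g 0.005927049899220087
```

View pics/w13.png

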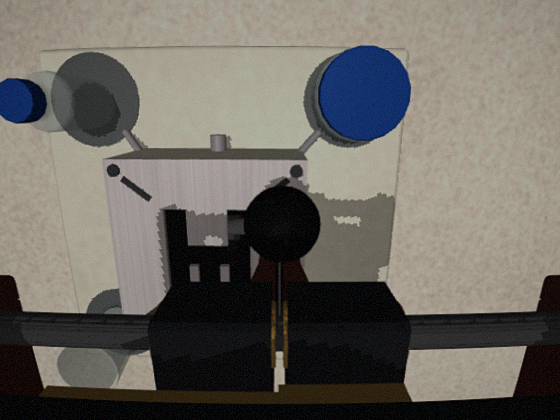

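Knob about +44 mm; press on in 1 mm steps until the end wall shows in the force.

Emit:
move_arm(series=[[[0, 0, 1], [0, 0, 0]], [[0, 0, 2], [0, 0, 0]], [[0, 0, 3], [0, 0, 0]], [[0, 0, 3], [0, 0, 0]]])

```text
t: 16.5
ee_pos: [527.0, -143.4, 135.3]
eef_rot: [-1.573, 0.0, -1.902]
wrist_force: [-5.1, 0.8, -1.5]
grip_width: 0.007
```

Run:
```python
from loc import *
st()
```

```text
t 16.5 world [ 527.  -143.4  135.3] local 19.6 -46.3 rot [-1.573  0.    -1.902] Floc -5.1 -0.9 -1.5 g 0.007398181137496113
```

Emit:
move_arm(series=[[[0, 0, 1], [0, 0, 0]], [[0, 0, 1], [0, 0, 0]], [[0, 0, 1], [0, 0, 0]]])

```text
t: 16.88
ee_pos: [527.4, -143.6, 135.2]
eef_rot: [-1.574, 0.0, -1.902]
wrist_force: [-5.8, 2.4, -1.3]
grip_width: 0.007
```

Run:
```python
from loc import *
st()
W=snap('wrist',(0,560,0,420),'w14',1); snap('scene',(190,330,165,285),'s14')
```

```text
t 16.875 world [ 527.4 -143.6  135.2] local 20.0 -46.3 rot [-1.574  0.    -1.902] Floc -6.3 0.4 -1.3 g 0.007212607835360078
```

View pics/s14.png

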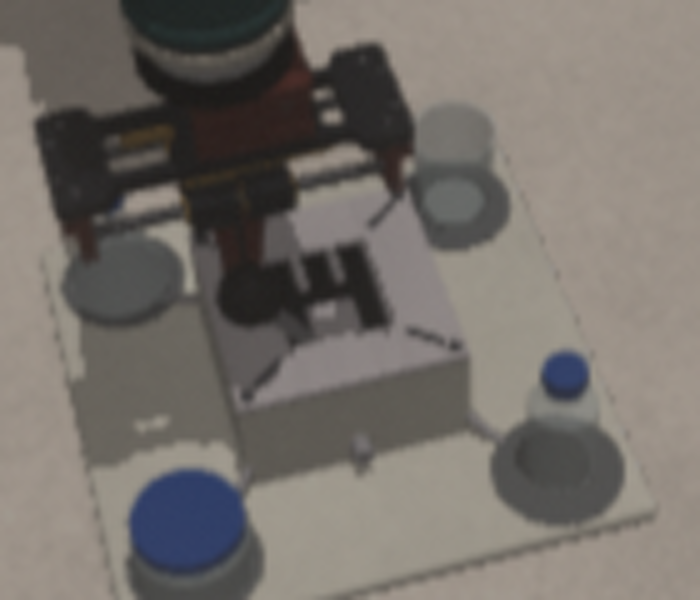

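View pics/w14.png

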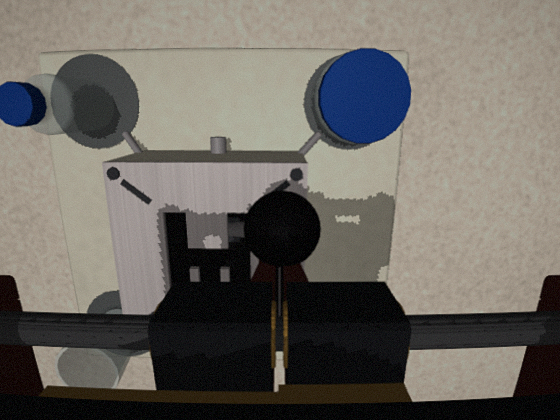

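Emit:
move_arm(series=[[[0, 0, 1], [0, 0, 0]], [[0, 0, 2], [0, 0, 0]], [[0, 0, 2], [0, 0, 0]], [[0, 0, 2], [0, 0, 0]]])

```text
t: 17.48
ee_pos: [528.3, -143.9, 135.0]
eef_rot: [-1.576, 0.0, -1.902]
wrist_force: [-8.9, 2.6, -0.5]
grip_width: 0.006
```

Run:
```python
from loc import *
st()
W=env.camera('wrist');S=env.camera('scene')
print(L(plane(W,(282,228),153)),L(plane(S,(190+251/5-.4,165+294/5-.4),153)))
```

```text
t 17.475 world [ 528.3 -143.9  135. ] local 21.0 -46.3 rot [-1.576  0.    -1.902] Floc -9.2 -0.5 -0.5 g 0.006415906589312917
(46.7, -46.7) (40.7, -46.1)
```

Emit:
move_arm(series=[[[0, 0, -4], [0, 0, 0]], [[0, 0, -12], [0, 0, 0]], [[0, 0, -30], [0, 0, 0]], [[0, -10, -50], [0, 0, 0]], [[0, -40, -75], [0, 0, 0]], [[0, -80, -95], [0, 0, 0]], [[0, -105, -105], [0, 0, 0]], [[0, -105, -105], [0, 0, 0]], [[0, -105, -105], [0, 0, 0]]])

```text
t: 18.7
ee_pos: [432.4, -110.9, 240.5]
eef_rot: [-1.569, 0.0, -1.902]
wrist_force: [0.1, 0.0, -0.1]
grip_width: 0.005
```

Run:
```python
from loc import *
st(); W=snap('wrist',(0,560,0,420),'w15',1); snap('scene',(190,330,165,285),'s15')
```

```text
t 18.7 world [ 432.4 -110.9  240.5] local -80.5 -46.3 rot [-1.569  0.    -1.902] Floc 0.1 0.1 -0.1 g 0.004752563304003145
```

View pics/w15.png

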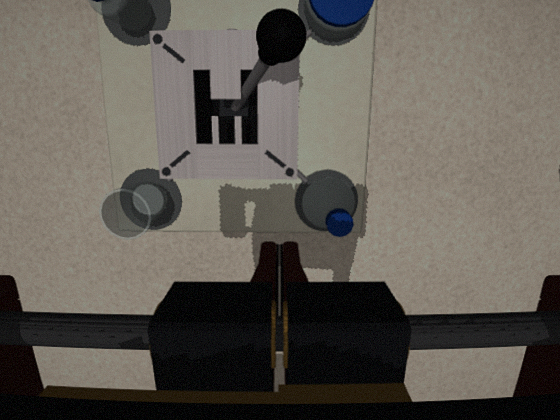

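View pics/s15.png

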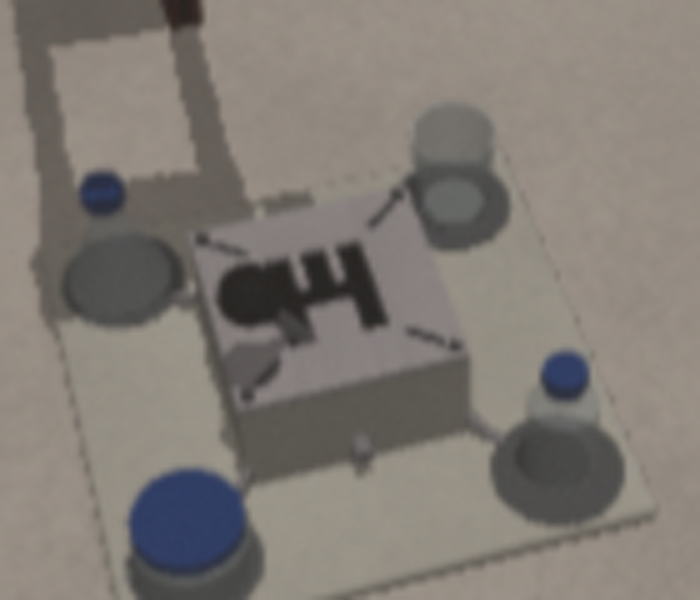

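Run:
```python
from loc import *
W=env.camera('wrist');S=env.camera('scene')
print(L(plane(W,(281,35.5),153)))
for z in (150,153,157):print(L(plane(S,(190+249/5-.4,165+295/5-.4),z)))
o1,d1=ray(W,(281,35.5));o2,d2=ray(S,(190+249/5-.4,165+295/5-.4))
a=np.linalg.lstsq(np.c_[d1,-d2],o2-o1,rcond=None)[0];p=o1+a[0]*d1;r=o2+a[1]*d2;m=(p+r)/2;print(m,L(m),np.linalg.norm(p-r))
```

```text
(44.2, -46.8)
(38.6, -46.9)
(41.0, -47.3)
(44.3, -47.8)
[ 549.3334597  -152.09368311  156.00878984] (43.5, -47.2) 0.8627613506099377
```

Emit:
move_arm(series=[[[0, 0, 10], [0, 0, 0]], [[0, 0, 30], [0, 0, 0]], [[0, 0, 50], [0, 0, 0]], [[0, 0, 60], [0, 0, 0]], [[0, 0, 60], [0, 0, 0]], [[0, 0, 60], [0, 0, 0]]])

```text
t: 19.65
ee_pos: [487.7, -129.9, 240.4]
eef_rot: [-1.572, 0.0, -1.902]
wrist_force: [0.5, -0.2, 0.3]
grip_width: 0.003
```

Run:
```python
from loc import *
st(); W=snap('wrist',(0,560,0,420),'w16',1)
g=cv2.cvtColor(W['pixels'],cv2.COLOR_RGB2GRAY)
g[240:]=255
m=(g<25).astype(np.uint8); m=cv2.morphologyEx(m,cv2.MORPH_OPEN,np.ones((25,25),np.uint8))
n,lab,stt,cen=cv2.connectedComponentsWithStats(m); print(stt[1:],cen[1:])
for i in range(1,n): print([L(plane(W,cen[i],z)) for z in(151,153,155)])
```

```text
t 19.65 world [ 487.7 -129.9  240.4] local -21.9 -46.3 rot [-1.572  0.    -1.902] Floc 0.5 -0.0 0.3 g 0.0026193801112228913
[[ 261  104   40   41 1541]] [[280.4834523  124.02530824]]
[(45.2, -46.5), (45.3, -46.5), (45.3, -46.5)]
```

View pics/w16.png

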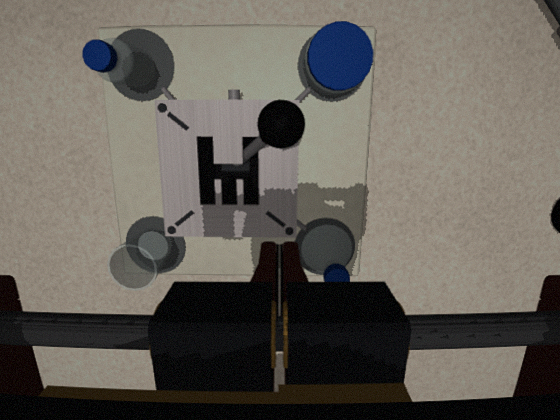

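Run:
```python
from loc import *
W=env.camera('wrist')
for p in((157,100),(298,100),(299,237),(165,237),(197,137),(259,137),(213,205)): print(p,L(plane(W,p,85)))
a=W['pixels'][90:250,140:320,::-1];cv2.imwrite('pics/w16z.png',cv2.resize(a,None,fx=4,fy=3.7,interpolation=cv2.INTER_CUBIC))
```

```text
(157, 100) (65.1, 63.5)
(298, 100) (64.3, -62.4)
(299, 237) (-64.6, -65.2)
(165, 237) (-64.8, 67.2)
(197, 137) (32.1, 29.2)
(259, 137) (31.9, -27.4)
(213, 205) (-32.1, 17.7)
```

View pics/w16z.png

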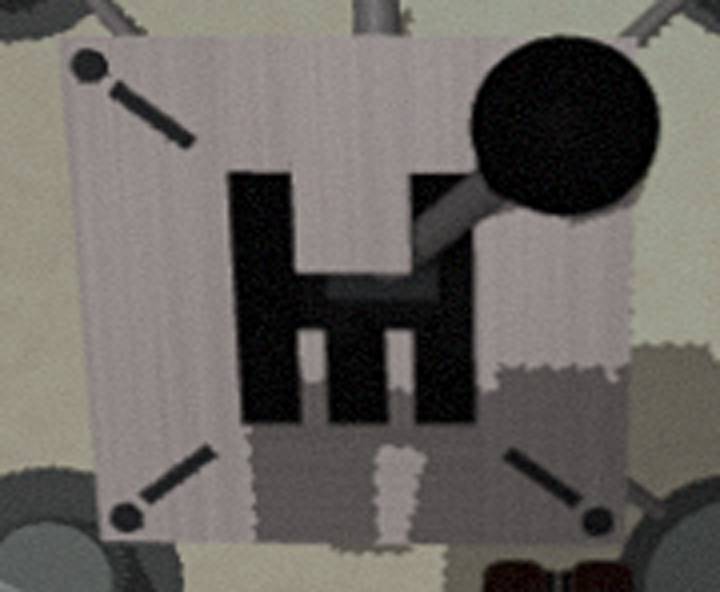

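Emit:
move_arm(series=[[[0, -20, -20], [0, 0, 0]], [[0, -50, -50], [0, 0, 0]], [[0, -80, -70], [0, 0, 0]], [[0, -90, -75], [0, 0, 0]], [[0, -90, -75], [0, 0, 0]], [[0, -90, -75], [0, 0, 0]]])

```text
t: 20.5
ee_pos: [417.5, -105.8, 329.6]
eef_rot: [-1.572, 0.0, -1.902]
wrist_force: [-0.5, 0.1, -1.2]
grip_width: 0.001
```

Run:
```python
from loc import *
st(); snap('scene',(0,560,0,420),'s17',1); print(env.job_done())
```

```text
t 20.5 world [ 417.5 -105.8  329.6] local -96.2 -46.3 rot [-1.572  0.    -1.902] Floc -0.5 -0.1 -1.2 g 0.0009504148892967234
the job is handed in; nothing more can be done
None
```

View pics/s17.png

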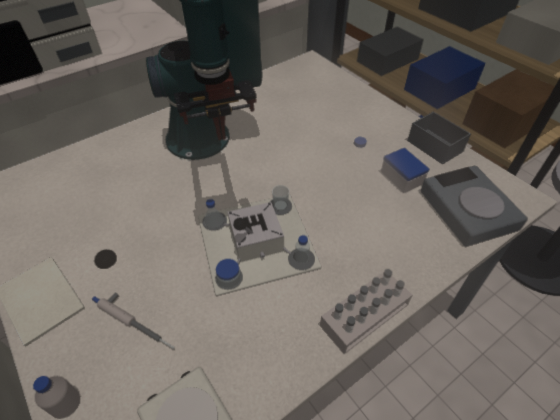

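The selector is switched to the squat wide jar, which stands on the far right seat, and the job is handed in at about 20.5 s. I pushed the lever with the closed fingertips out of the park slot, right along the cross-slot, and forward into the far right slot. It entered no other slot and was never gripped.

**Forces:** the push was 2–4 N along the way. At the end it rose to about 9 N, above the 8 N that means it is against a wall.

**Lever position:** with the hand off the lever, the wrist camera put the knob at about x +45, y −47 mm from the selector's centre. That is a lean of about +0.33 fore-aft and −0.33 sideways, against 0.34 for fully home.

**Disagreement:** the scene camera put the knob at x +41 mm, about 3–4 mm less than the wrist camera. I trusted the wrist view because it was taken from straight above.

**Surroundings:** the last picture shows the four containers and the loose things apparently where they were. The hand is well clear of the lever, with about 1 N or less on the wrist.

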